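# Close up a layer of solder ingots and lay the first crosswise one

## Task

First draw the locking pin out of the jig and park it upright in the notch at the jig's side. Then set the upside-down spare ingot down in the gap between the two ingots in the jig, parallel to them, and close the row by pushing the pusher, so that the three nest flat and tight against the fence. Finally set the other spare ingot, wide face down, centrally and squarely crosswise on top of the row; do not drop the ingots, and leave the other things on the bench where they are.

Things in the scene. Friction and masses are not known exactly. Their poses are not given: they have to be found in the camera images.
- jig: Fixed olive stacking jig. Origin: centre of its place at table height; x = pushing direction, pusher to fence (roughly away from the robot), y left, z up. Deck 140 wide (y), x -145 to 110, top z 10. Fence across the far end: inner face x 98, top z 32. On its left (y 74 to 116): bore lug (x -124 to -80, top z 18) and notch block (x 39 to 87, top z 34). Its place and turn (to 0.25 rad) vary.
- notch (a point): Parking place: middle of the notch at the notch block's top face (jig x 63, y 97, z 34). The notch is an upright slot 16 wide (along jig x), from jig y 88 to its open left end at y 115, open at the top and down to the table: lower the pin into it from above until its collar rests on the block.
- pin: Loose upright locking pin, 70 g. Origin: centre of its collar's underside, z up the pin. Shank 12 dia, 26 long, below; collar 26 dia x 6; red round grip 20 dia above it (z 6 to 36). It starts through the hole (14) in the tab at the pusher's left end, 12 mm deep in the lug's bore, collar on the tab (jig z 32). Raise it 28 mm or more to clear. It locks the pusher.
- pusher (a joint): Travel of the pusher along jig +x, m: 0 at the start (locked by the pin), at most 0.115, about 0.095 with the row fully closed. Yellow bar across the deck, 14 thick, jig y -60 to 75, z 11 to 32; front face at jig x -95 mm + travel. A tab with the pin's hole is on its left end (y 74 to 116). About 1.5 N of drag; stays where left.
- push_face (a point): Centre of the pusher's rear face (the black patch, facing the robot), jig y 0, z 21.5, where it is to be pushed along jig +x; the face is 21 high and rises to the jig z 32. Two ingots and the pusher resist with about 10 N, three with about 14 N.
- ingot_a: Cast solder ingot already in the jig beside the fence (within about 15 mm), 0.65 kg, a tapered bar 26 high, lying on its wide face (110 x 36), narrow face (100 x 26) on top, long axis across the jig. All four ingots have this shape. Origin: centre of its underside, x along its length, z up.
- ingot_b: The same, lying on its wide face near the pusher. Between it and ingot_a about 100 to 115 mm of deck are free. Origin: centre of its underside, x along its length, z up.
- ingot_up: Spare ingot lying upside down on the table: wide face (110 x 36) on top, with a blue paint stripe across it, narrow face (100 x 26) below; flanks lean out upwards by 11 degrees. 26 high, 0.65 kg. Origin: centre of its underside as it lies, x along its length, z up. It lies to the left or right of the jig.
- ingot_down: Spare ingot lying on its wide face on the table: 110 x 36 below, 100 x 26 on top, flanks lean in upwards by 11 degrees. 26 high, 0.65 kg. Origin: centre of its underside, x along its length, z up. It lies on the other side of the jig from ingot_up.
- ct_left: Bystander: black ring-type current transformer, 60 x 50 x 68 high, loose, left. Origin: centre of its underside.
- ct_right: Bystander: the same, right. Origin: centre of its underside.
- insulator_left: Bystander: red ribbed standoff insulator, 38 dia x 44 high, loose, left. Origin: centre of its underside.
- insulator_right: Bystander: the same, right. Origin: centre of its underside.
There are look-alikes about, which are no part of the job. What is shaped like the ingot_up but purple or red is not meant.

How it is judged (in metres and radians):
On the way, in this order (a step that is already met when the one before it is completed fails the run):
1. the pin hangs released in the notch: collar on the block, within 10 mm of the notch's middle, upright (horizontal distance between pin and notch below 0.01 m and z of pin in the frame of jig between 0.031 and 0.037 m and angle between pin's own z axis and vertical below 0.15 rad and contact force between the fingers and pin below 0.1 N), for 0.2 s.
2. the upside-down ingot lies released and flat between the other two, across the jig within 0.2 rad, within 20 mm of its centre line, the pusher not yet moved over 15 mm (z of ingot_up in the frame of jig between 0.006 and 0.013 m and angle between ingot_up's own z axis and vertical below 0.06 rad and y of ingot_up in the frame of jig between -0.02 and 0.02 m and angle between the x axis of ingot_up and the y axis of jig, either way round below 0.2 rad and x of ingot_up in the frame of jig between -0.046 and 0.05 m and contact force between the fingers and ingot_up below 0.1 N and value of joint pusher below 0.015 m), for 0.2 s.
3. the pusher has closed the row: travel over 91 mm, the three ingots flat, parallel and nested (value of joint pusher above 0.091 m and z of ingot_a in the frame of jig between 0.006 and 0.013 m and angle between each of ingot_a, ingot_up, ingot_b's own z axis and vertical below 0.06 rad and y of ingot_a in the frame of jig between -0.02 and 0.02 m and angle between the x axis of each of ingot_a, ingot_up, ingot_b and the y axis of jig, either way round below 0.12 rad and z of ingot_up in the frame of jig between 0.006 and 0.013 m and y of ingot_up in the frame of jig between -0.02 and 0.02 m and z of ingot_b in the frame of jig between 0.006 and 0.013 m and y of ingot_b in the frame of jig between -0.02 and 0.02 m and x of ingot_up in the frame of jig between 0.04 and 0.056 m and x of ingot_a in the frame of jig between 0.072 and 0.084 m and x of ingot_b in the frame of jig between 0.008 and 0.026 m), for 0.2 s.
4. the last ingot lies crosswise on the row (z of ingot_down in the frame of jig between 0.032 and 0.04 m and angle between ingot_down's own z axis and vertical below 0.05 rad and angle between the x axis of ingot_down and the x axis of jig, either way round below 0.12 rad and y of ingot_down in the frame of jig between -0.02 and 0.02 m and y of ingot_down in the frame of ingot_up between -0.015 and 0.015 m and contact force between the fingers and ingot_down below 0.1 N), for 0.2 s.
At the end, for the whole second after the job is handed in: Pin upright in the notch within 10 mm. Pusher travel over 91 mm; the three ingots flat, nested, across the jig within 0.12 rad and 20 mm of its centre line. Last ingot level on top, along jig x within 0.12 rad, within 20 mm of that line and 15 mm of the row's middle. All released, at rest (all of step 1 and all of step 3 and all of step 4 and linear speed of each of ingot_up, ingot_down, ingot_a, ingot_b, pin below 0.02 m/s and contact force between the fingers and ingot_up below 0.1 N); the robot touches nothing.
It fails at once if a bystander is moved by more than 30 mm (distance of any of ct_left, ct_right, insulator_left, insulator_right from where it was at the start of the episode above 0.03 m).
It fails at once if ingot_up is dropped over the jig from 15 mm or more instead of being set down (contact force between the fingers and ingot_up below 0.05 N and z of ingot_up in the frame of jig above 0.02 m and horizontal distance between ingot_up and jig below 0.15 m and linear speed of ingot_up above 0.3 m/s).
It fails at once if ingot_down is dropped over the jig from 15 mm or more instead of being set down (contact force between the fingers and ingot_down below 0.05 N and z of ingot_down in the frame of jig above 0.046 m and horizontal distance between ingot_down and jig below 0.15 m and linear speed of ingot_down above 0.3 m/s).
It also fails if it takes over 72 s, if anything falls off the work surface, if the arm or the gripper's body presses on something with over 40 N, if the wrist force passes 120 N, or if a joint passes its speed limit or range.

## Robot

A 6-joint arm with a two-finger parallel gripper is mounted at the origin on the work surface. World frame = base frame: x ahead of the robot, y to its left, z up, the work surface at z = 0. Lengths are in m, angles in degrees, forces in N, time in s.
With the tool pointing down it reaches from about 0.375 to 0.9 m from the base axis. Payload 3.1 kg.
Tool frame: the origin (TCP) lies on the centre line of the jaws, within the pads' length; the fingertips stand 25 mm ahead of it and the grasp point (between the pads) lies 6 mm ahead of it; y points along the fingers, x is the direction in which the jaws open and shut, and the axes are right-handed (so a half turn about y gives the same grasp; the last joint's range is limited). The gripper opens to 87 mm and grips with 3 to 60 N. Pads are 19 mm wide; open, the fingers measure 117 mm over their backs; the gripper's body (75 mm by 190 mm) begins 51 mm behind the grasp point.
Start: joints at [-74.169, 30.224, 82.088, -0, 67.689, -10.227], TCP at [0.275, -0.561, 0.248] pointing down, gripper open.
Joint ranges: [-176.69, 176.69], [-43.24, 126.21], [12.49, 139.97], [-82, 262], [0, 151.66], [-163.58, 163.58]. Speed limits (degrees/s): [159.86, 159.86, 180, 180, 180, 180].

## Interface

Orientations are given as a 3x3 rotation matrix whose columns are the frame's x, y, z axes.
In Python, from rig import * gives the robot as it stands.
- The arm moves only by the tool play_rows, never from a script. Its argument "commands" is a list of rows, each a list of 2 entries, a list of its own where there are three numbers: the shift along the world's x, y, z in m, then the turn, a rotation vector about the world's x, y, z in rad. A call has 1 to 10 rows; each row is the pose to reach, as a shift and turn from the pose commanded when the call began; what a row does not reach only later rows make up. A row lasts 1/8 s, in which the tool goes at most 62.5 mm and 10.7 degrees, less where a joint would pass 70% of its speed; a pose out of reach is approached as far as the arm can. A call with a gripper value outside its range is refused whole. "gripper" is the finger opening in m, from 0 to 0.087, set as the call begins (left out, the last holds). The fingers move at their own pace and stop on an object; the grip force is fixed at half the most. Time passes only in rows, so rows that repeat a pose let the fingers close. It gives the time, the measured TCP pose, the force and the opening at its end, in the units of the state.
- read_state(): the state, without advancing time (a new reading comes with each control period).
- capture(name): name is "scene" or "top" or "wrist"; returns a dict with "frame" (420x560x3 uint8, red, green, blue), "depth" (420x560 float32, m along the optical axis (not along the pixel's ray), 0 where there is no reading), "mtx" (3x3 intrinsics, pixels), "dist_coeffs" ([k1, k2, p1, p2, k3] as OpenCV has them; the pictures are not rectified), "cam_to_world" (4x4, takes a point from camera to world coordinates); the wrist camera has in their place "hand_eye" (4x4, takes a point from camera to tool coordinates, whose origin is the TCP and whose axes are the tool frame's). Camera axes: x right, y down, z forward; pixel columns grow to the right and rows downward; lengths in m; the calibration is good to about 2 mm. A picture is of the moment at which its call begins: read the wrist's pose just before it.
- hand_in(): hands the job in, once; it reports no verdict.
The state is a dict: "time_s": time; "joint_positions": joint angles; "qvel": joint speeds; "tau": joint torques, N m; "position": TCP position; "tcp_rot": TCP orientation; "force": force on the tool from outside, world axes, zero at the start; "moment": the same for the moment, N m; "opening": opening from 0.0 (shut) to 1.0 (fully open).
Only numpy, scipy, OpenCV 4.12 (cv2) and the standard library are available. Lean on these libraries where they do the work, as an engineer would, in place of code of your own. Each camera call takes 0.05 s, during which the arm holds its last target. There are 200 camera calls.

## Working session

There is one attempt and no reset: what is moved stays moved. The work goes in short steps, Python scripts to look and compute and a tool call to move; the robot and the scene stay as the last step left them, time stands still between calls to the robot, and variables do not carry over. Pictures are saved under pics/ and viewed, about 8 in all and at most 12, crops included, and the job is handed in when it is done.

Besides the shell and the picture viewer there is one more tool, called after "Request:" by a JSON object that holds its "name" and its "arguments", one argument or row to a line. play_rows: Moves the arm, as the interface text tells. Its arguments: {"type":"object","properties":{"commands":{"type":"array"},"gripper":{"type":"number"}},"required":["commands"]}

```bash
mkdir -p pics; ls
python3 - <<'E'
from rig import *
import cv2,numpy as np
s=read_state();print(s)
a=[]
for n in ("scene","top"):
    c=capture(n);np.savez(n+"0.npz",**{k:v for k,v in c.items()})
    print(n,c["mtx"],c["dist_coeffs"],c["cam_to_world"]);a.append(c)
    cv2.imwrite(f"pics/{n}0.png",cv2.resize(c["frame"][:,:,::-1],(784,588)))
E
```

```text
pics
{'time_s': 0.0, 'joint_positions': array([-7.41692301e+01,  3.02791508e+01,  8.21560986e+01, -4.58354555e-04,
        6.76911189e+01, -1.02267080e+01]), 'qvel': array([-0.04043024,  0.03931488, -0.08698653, -0.01368748,  0.05820054,
       -0.06203476]), 'tau': array([-7.70662245e-04, -4.40053654e+01, -1.76591706e+01,  6.31835335e-02,
        5.81997342e-02, -1.62989122e-04]), 'position': array([ 0.27438531, -0.56078485,  0.24657122]), 'tcp_rot': array([[ 4.39274651e-01, -6.08785128e-04,  8.98352609e-01],
       [-8.98350190e-01,  2.11986928e-03,  4.39274905e-01],
       [-2.17181413e-03, -9.99997568e-01,  3.84302603e-04]]), 'force': array([ 0.60369963, -0.65856079,  0.62322891]), 'moment': array([ 0.00261777, -0.05021818, -0.00690256]), 'opening': 0.9986265498649509}
scene [[506.18503631   0.         274.49890942]
 [  0.         506.18503631 203.91626925]
 [  0.           0.           1.        ]] [-0.08363306  0.          0.          0.          0.        ] [[ 0.39807409  0.50868387 -0.76339881  1.46784692]
 [ 0.9172486  -0.23328288  0.32285308 -0.40117256]
 [-0.01385771 -0.82874593 -0.55945344  0.74142706]
 [ 0.          0.          0.          1.        ]]
top [[525.21947583   0.         278.48452036]
 [  0.         525.21947583 206.90708262]
 [  0.           0.           1.        ]] [-0.19649976  0.          0.          0.          0.        ] [[ 0.00241968 -0.99355585  0.11331774  0.35927398]
 [-0.99996217 -0.00145728  0.00857501 -0.02341337]
 [-0.00835461 -0.1133342  -0.9935218   1.4154891 ]
 [ 0.          0.          0.          1.        ]]
```

View pics/top0.png

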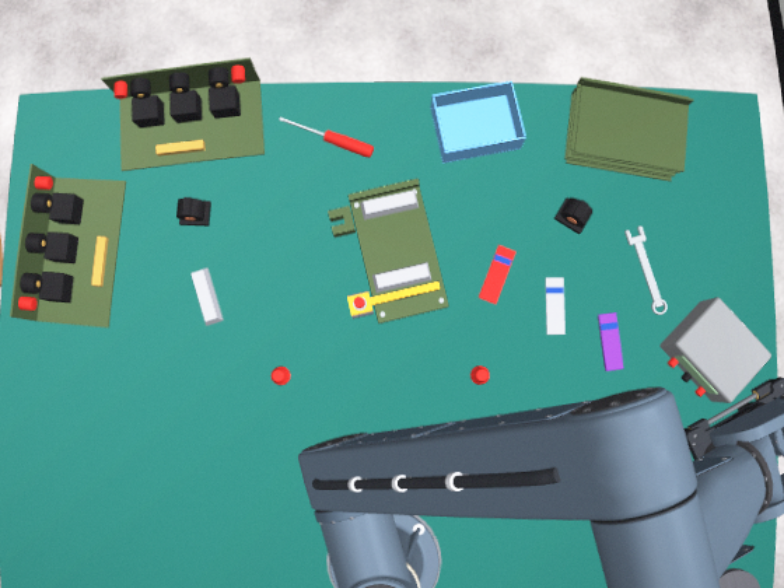

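View pics/scene0.png

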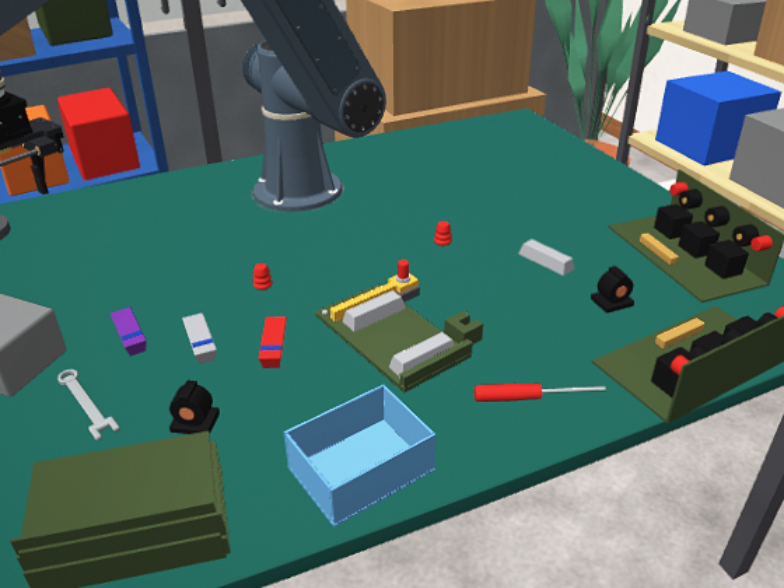

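```bash
cat > h.py <<'E'
import cv2,numpy as np
def load(n): return dict(np.load(n))
def hsv(c): return cv2.cvtColor(c["frame"],cv2.COLOR_RGB2HSV)
def pose(c,s=None):
    if "cam_to_world" in c: return c["cam_to_world"]
    T=np.eye(4);T[:3,:3]=s["tcp_rot"];T[:3,3]=s["position"];return T@c["hand_eye"]
def rays(c,T,uv):
    p=cv2.undistortPoints(np.float64(uv).reshape(-1,1,2),c["mtx"],c["dist_coeffs"]).reshape(-1,2)
    return T[:3,3],np.c_[p,np.ones(len(p))]@T[:3,:3].T
def plane(c,T,uv,z):
    o,d=rays(c,T,uv); return o+d*((z-o[2])/d[:,2])[:,None]
def cloud(c,T,m):
    v,u=np.nonzero(m&(c["depth"]>0)); o,d=rays(c,T,np.c_[u,v]); return o+d*c["depth"][v,u][:,None]
def tri(c1,T1,p1,c2,T2,p2):
    o1,d1=rays(c1,T1,[p1]);o2,d2=rays(c2,T2,[p2]);d1=d1[0];d2=d2[0]
    k=np.linalg.lstsq(np.c_[d1,-d2],o2-o1,rcond=None)[0]
    a=o1+k[0]*d1;b=o2+k[1]*d2;return (a+b)/2,np.linalg.norm(a-b)
def rect(m,box):  # biggest blob in box -> contour
    x0,y0,x1,y1=box;k=np.zeros(m.shape,np.uint8);k[y0:y1,x0:x1]=m[y0:y1,x0:x1]
    return max(cv2.findContours(k,cv2.RETR_EXTERNAL,cv2.CHAIN_APPROX_NONE)[0],key=cv2.contourArea)
def wrect(c,T,cnt,z): # world min-area rect of a contour on plane z
    w=plane(c,T,cnt.reshape(-1,2),z)[:,:2]
    (cx,cy),(a,b),_=r=cv2.minAreaRect(np.float32(w*1000)); p=cv2.boxPoints(r)
    e=max((p[1]-p[0],p[2]-p[1]),key=np.linalg.norm)
    ang=np.degrees(np.arctan2(e[1],e[0]))%180
    return np.round([cx,cy,max(a,b),min(a,b),ang],1)
E
cat > m1.py <<'E'
from h import *
t=load("top0.npz");s=load("scene0.npz");R={}
for n,c in(("top",t),("scene",s)):
    h=hsv(c);H,S,V=[h[...,i].astype(int) for i in range(3)]
    R[n]=dict(white=((S<45)&(V>110)).astype(np.uint8),red=(((H<6)|(H>174))&(S>150)&(V>90)).astype(np.uint8),
     yel=((H>22)&(H<33)&(S>140)&(V>100)).astype(np.uint8),olive=((H>30)&(H<50)&(S>60)&(V<140)).astype(np.uint8))
boxes=dict(up=("white",(385,195,410,245),(128,220,160,262)),down=("white",(130,185,165,238),(366,168,414,198)),
 a=("white",(255,130,302,158),(275,235,328,272)),b=("white",(262,185,310,208),(240,203,292,237)),
 pin=("red",(245,205,270,225),(280,183,296,203)))
for k,(m,b1,b2) in boxes.items():
    c1=rect(R["top"][m],b1);c2=rect(R["scene"][m],b2)
    g=lambda q:np.array(cv2.minAreaRect(q)[0])
    P,e=tri(t,pose(t),g(c1),s,pose(s),g(c2))
    mk=np.zeros(t["depth"].shape,np.uint8);cv2.drawContours(mk,[c1],-1,1,-1)
    C=cloud(t,pose(t),mk>0)
    print(k,"tri",P.round(4),"gap",round(e,4),"depth med",np.median(C,0).round(4),"z90",np.percentile(C[:,2],[10,50,90]).round(4),"rect@z",wrect(t,pose(t),c1,np.median(C[:,2])))
m=R["top"]["yel"];c1=rect(m,(245,195,318,230));mk=np.zeros(m.shape,np.uint8);cv2.drawContours(mk,[c1],-1,1,-1)
C=cloud(t,pose(t),mk>0);print("yel z",np.percentile(C[:,2],[10,50,90]),wrect(t,pose(t),c1,.032))
m=R["top"]["olive"];c1=rect(m,(225,120,325,235));mk=np.zeros(m.shape,np.uint8);cv2.drawContours(mk,[c1],-1,1,-1)
C=cloud(t,pose(t),m*mk>0);print("olive z",np.percentile(C[:,2],[5,50,95]),wrect(t,pose(t),c1,.010))
print(cv2.minAreaRect(c1))
for nm,u,v in(("table",200,300),("ctL",138,150),("ctR",410,152),("insL",200,268),("insR",343,268)):
    mk=np.zeros(m.shape,bool);mk[v-2:v+3,u-2:u+3]=1;print(nm,np.median(cloud(t,pose(t),mk),0).round(3))
f=t["frame"][120:240,225:425,::-1];cv2.imwrite("pics/crop1.png",cv2.resize(f,None,fx=4,fy=4,interpolation=cv2.INTER_CUBIC))
E
python3 m1.py
```

```text
up tri [ 0.4726 -0.3261  0.0248] gap 0.0029 depth med [ 0.4721 -0.3263  0.0266] z90 [0.0225 0.0266 0.0301] rect@z [ 472.3 -326.9   75.2   35.5  179.8]
down tri [0.507  0.3473 0.012 ] gap 0.002 depth med [0.5058 0.3439 0.0244] z90 [0.009  0.0244 0.029 ] rect@z [505.5 343.2 106.9  35.2  18.6]
a tri [ 0.6837 -0.0086  0.0227] gap 0.0035 depth med [ 0.6826 -0.0096  0.0339] z90 [0.0148 0.0339 0.0392] rect@z [681.9  -7.3 117.8  40.2 104.4]
b tri [ 0.5433 -0.0334  0.0181] gap 0.0004 depth med [ 0.5414 -0.034   0.0347] z90 [0.016  0.0347 0.039 ] rect@z [541.1 -33.5 109.   36.8 103.2]
pin tri [0.491  0.0475 0.0518] gap 0.0011 depth med [0.4895 0.0462 0.0668] z90 [0.0608 0.0668 0.0708] rect@z [4.894e+02 4.620e+01 1.560e+01 1.550e+01 4.000e-01]
yel z [0.02776141 0.03296093 0.0507851 ] [507.3 -18.7 174.9  35.5 104.2]
olive z [0.00876238 0.02790261 0.03597107] [712.4  -0.  137.3  22.7 103. ]
((274.2770690917969, 136.4469451904297), (8.045313835144043, 49.776458740234375), 79.15969848632812)
table [ 0.268  0.2   -0.   ]
ctL [0.667 0.365 0.059]
ctR [ 0.66  -0.36   0.067]
insL [0.355 0.194 0.043]
insR [ 0.356 -0.18   0.044]
```

View pics/crop1.png

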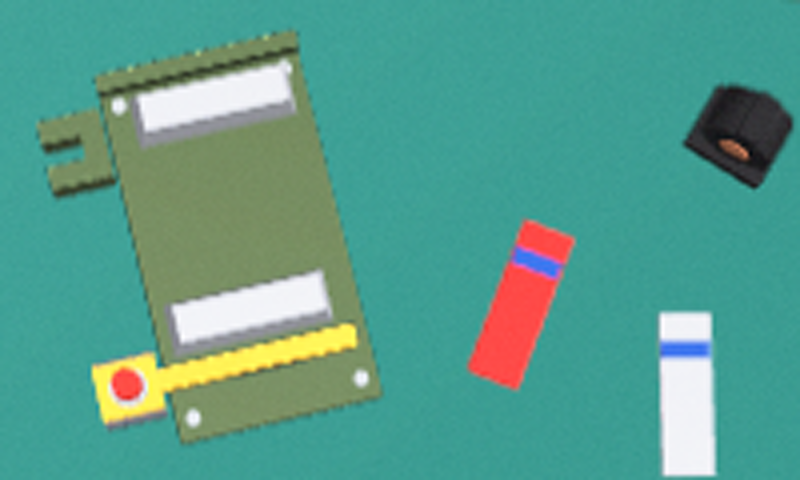

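The metal-white bar with a blue stripe at top px (397,218) is ingot_up. The red one at (355,196) and the purple one at (436,244) are the look-alikes, and the crop confirms this. The plain white bar at (147,211) is ingot_down. The jig is turned about +13.5° and the pin is at about (0.490, 0.047). Next I move over the jig.

Request:
{"name": "play_rows", "arguments": {
  "commands": [
    [[0.022, 0.053, 0.008], [0, 0, 0.135]],
    [[0.044, 0.106, 0.016], [0, 0, 0.27]],
    [[0.066, 0.159, 0.024], [0, 0, 0.405]],
    [[0.088, 0.212, 0.032], [0, 0, 0.54]],
    [[0.11, 0.265, 0.04], [0, 0, 0.675]],
    [[0.132, 0.318, 0.048], [0, 0, 0.81]],
    [[0.154, 0.371, 0.056], [0, 0, 0.945]],
    [[0.176, 0.424, 0.064], [0, 0, 1.08]],
    [[0.2, 0.48, 0.07], [0, 0, 1.215]],
    [[0.22, 0.53, 0.08], [0, 0, 1.353]]
  ],
  "gripper": 0.06
}}

```text
time_s: 1.35
position: [0.4947, -0.0292, 0.3274]
tcp_rot: [[0.971, -0.001, -0.24], [0.24, 0.0, 0.971], [-0.001, -1.0, 0.001]]
force: [0.8, -1.0, 0.3]
opening: 0.687
```

```bash
cat > w.py <<'E'
import sys
from rig import *
from h import *
n=sys.argv[1]
s=read_state();c=capture("wrist");T=pose(c,s)
np.savez(n+".npz",cam_to_world=T,**c)
print("t",s["time_s"],"pos",s["position"].round(4),"jaw",s["tcp_rot"][:,0].round(3),"F",s["force"].round(1),"op",round(s["opening"],3));print("he",c["hand_eye"].round(3))
cv2.imwrite(f"pics/{n}.png",c["frame"][:,:,::-1])
E
python3 w.py w1
```

```text
t 1.35 pos [ 0.4947 -0.0292  0.3274] jaw [ 0.971  0.24  -0.001] F [ 0.8 -1.   0.3] op 0.687
he [[ 1.    -0.001  0.001 -0.001]
 [-0.001 -0.269  0.963 -0.136]
 [-0.001 -0.963 -0.269  0.073]
 [ 0.     0.     0.     1.   ]]
```

View pics/w1.png

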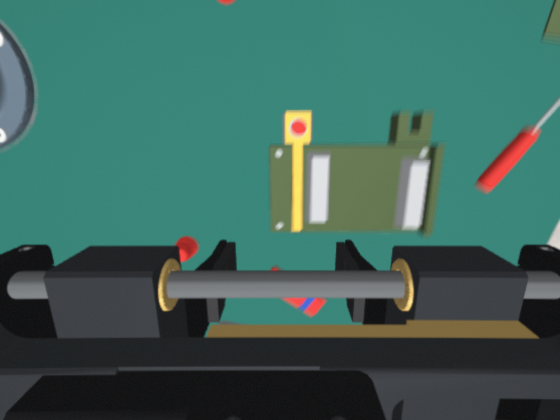

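```bash
cat > m2.py <<'E'
from h import *
import sys
def fitjig(c,box):
    T=pose(c);h=hsv(c);H,S,V=[h[...,i].astype(int) for i in range(3)]
    m=((H>28)&(H<55)&(S>60)&(V<150));k=np.zeros(m.shape,bool);x0,y0,x1,y1=box;k[y0:y1,x0:x1]=1
    m&=k&(c["depth"]>0)
    v,u=np.nonzero(m);z=cloud(c,T,m)[:,2];d=abs(z-.010)<.007
    w=plane(c,T,np.c_[u,v][d],.010)[:,:2]
    mk=np.zeros(m.shape,np.uint8);mk[v[d],u[d]]=1;mk=cv2.morphologyEx(mk,cv2.MORPH_OPEN,np.ones((5,5)))
    v,u=np.nonzero(mk);w=plane(c,T,np.c_[u,v],.010)[:,:2];r=cv2.minAreaRect(np.float32(w*1000));p=cv2.boxPoints(r)
    e=max((p[1]-p[0],p[2]-p[1]),key=np.linalg.norm);a=np.arctan2(e[1],e[0]);a=(a+np.pi/2)%np.pi-np.pi/2
    o=np.array(r[0])-np.array([np.cos(a),np.sin(a)])*(-17.5)
    print("deck rect",np.round(r[1],1),"yaw",np.degrees(a).round(2),"origin",o.round(1));return o/1000,a
def red(c,box,z):
    h=hsv(c);H,S,V=[h[...,i].astype(int) for i in range(3)]
    m=(((H<6)|(H>174))&(S>150)&(V>90)).astype(np.uint8);return rect(m,box)
if __name__=="__main__":
    w=load("w1.npz");t=load("top0.npz")
    fitjig(w,(255,90,460,250));fitjig(t,(225,120,325,235))
    c1=red(t,(245,205,270,225),0);c2=red(w,(284,115,312,140),0)
    for n,c,q in(("t",t,c1),("w",w,c2)):
        mk=np.zeros(c["depth"].shape,np.uint8);cv2.drawContours(mk,[q],-1,1,-1);C=cloud(c,pose(c),mk>0)
        print(n,"pin",np.median(C,0).round(4),C[:,2].max().round(4),len(C),np.percentile(C[:,0],[5,95]).round(4),np.percentile(C[:,1],[5,95]).round(4))
    g=lambda q:np.array(cv2.minAreaRect(q)[0]);print(tri(t,pose(t),g(c1),w,pose(w),g(c2)))
    h=hsv(w);H,S,V=[h[...,i].astype(int) for i in range(3)];wh=((S<50)&(V>130)).astype(np.uint8)
    for n,b in(("b",(305,150,335,228)),("a",(396,155,432,233))):
        q=rect(wh,b);print(n,wrect(w,pose(w),q,.036),cv2.contourArea(q))
    for nm,m in(("yel",((H>22)&(H<33)&(S>140)&(V>100)).astype(np.uint8)),):
        q=rect(m,(288,145,306,235));print(nm,wrect(w,pose(w),q,.032))
    # screws on deck
    for b in((272,146,288,162),(270,217,290,233),(418,146,432,156)):
        q=rect(wh,b);print("screw",plane(w,pose(w),[np.array(cv2.minAreaRect(q)[0])],.011)[0].round(4))
E
python3 m2.py
```

```text
deck rect [227.2 131.6] yaw 13.84 origin [602.2 -20.3]
deck rect [221.4 136.7] yaw 13.56 origin [597.9 -25.8]
t pin [0.4895 0.0462 0.0668] 0.072 39 [0.4837 0.4971] [0.0386 0.0539]
w pin [0.4917 0.0493 0.0664] 0.0684 106 [0.4851 0.4986] [0.0442 0.0549]
(array([0.49460803, 0.04982936, 0.00911659]), np.float64(0.0014478886358112641))
b [544.5 -29.2 104.5  31.6 104.2] 1372.5
a [682.5  -1.9 114.1  37.1 103.8] 1486.5
yel [513.6 -36.1 128.2  14.8 104.7]
screw [0.4742 0.0068 0.011 ]
screw [ 0.5024 -0.1056  0.011 ]
screw [0.6863 0.0626 0.011 ]
```

Request:
{"name": "play_rows", "arguments": {
  "commands": [
    [[-0.001, 0.025, -0.05], [0, 0, 0]],
    [[-0.002, 0.05, -0.1], [0, 0, 0]],
    [[-0.003, 0.078, -0.15], [0, 0, 0]],
    [[-0.003, 0.078, -0.167], [0, 0, 0]],
    [[-0.003, 0.078, -0.167], [0, 0, 0]]
  ]
}}

```text
time_s: 2.02
position: [0.4903, 0.0468, 0.159]
tcp_rot: [[0.972, -0.004, -0.235], [0.235, 0.0, 0.972], [-0.004, -1.0, 0.002]]
force: [0.3, -0.1, 0.3]
opening: 0.69
```

```bash
python3 w.py w2
python3 - <<'E'
from h import *
w=load("w2.npz");T=pose(w);h=hsv(w);H,S,V=[h[...,i].astype(int) for i in range(3)]
m=(((H<6)|(H>174))&(S>150)&(V>60)).astype(np.uint8)
q=rect(m,(180,120,400,330));print(cv2.boundingRect(q))
mk=np.zeros(m.shape,np.uint8);cv2.drawContours(mk,[q],-1,1,-1);C=cloud(w,T,mk>0)
zt=np.percentile(C[:,2],90);top=C[C[:,2]>zt-.004]
print("ztop",zt,"circle",np.array(cv2.minEnclosingCircle(np.float32(top[:,:2]*1000))[0]).round(1),cv2.minEnclosingCircle(np.float32(top[:,:2]*1000))[1],"med",np.median(top,0))
y=((H>22)&(H<33)&(S>140)&(V>80)).astype(np.uint8);q=rect(y,(100,0,500,420));print("yel",cv2.boundingRect(q))
E
```

```text
t 2.025 pos [0.4903 0.0468 0.159 ] jaw [ 0.972  0.235 -0.004] F [ 0.3 -0.1  0.3] op 0.69
he [[ 1.    -0.001  0.001 -0.001]
 [-0.001 -0.269  0.963 -0.136]
 [-0.001 -0.963 -0.269  0.073]
 [ 0.     0.     0.     1.   ]]
(277, 206, 23, 29)
ztop 0.06705515934940212 circle [491.3  46.9] 9.710275650024414 med [0.49121147 0.04735311 0.06631718]
yel (269, 191, 39, 43)
```

View pics/w2.png

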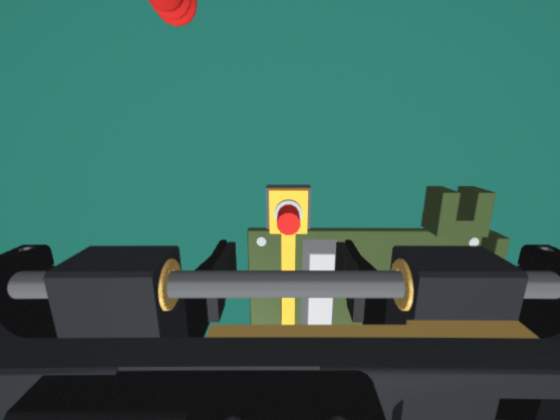

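Request:
{"name": "play_rows", "arguments": {
  "commands": [
    [[0.001, 0.0, -0.03], [0, 0, 0]],
    [[0.001, 0.0, -0.06], [0, 0, 0]],
    [[0.001, 0.0, -0.085], [0, 0, 0]],
    [[0.001, 0.0, -0.093], [0, 0, 0]],
    [[0.001, 0.0, -0.093], [0, 0, 0]]
  ]
}}

```text
time_s: 2.7
position: [0.4932, 0.0462, 0.0682]
tcp_rot: [[0.972, 0.001, -0.234], [0.234, -0.0, 0.972], [0.001, -1.0, -0.0]]
force: [-0.5, -0.5, 0.1]
opening: 0.692
```

Request:
{"name": "play_rows", "arguments": {
  "commands": [
    [[0, 0, 0], [0, 0, 0]],
    [[0, 0, 0], [0, 0, 0]],
    [[0, 0, 0], [0, 0, 0]],
    [[0, 0, 0], [0, 0, 0]],
    [[0, 0, 0], [0, 0, 0]],
    [[0, 0, 0.01], [0, 0, 0]],
    [[0, 0, 0.03], [0, 0, 0]],
    [[0, 0, 0.05], [0, 0, 0]],
    [[0, 0, 0.06], [0, 0, 0]]
  ],
  "gripper": 0.01
}}

```text
time_s: 3.82
position: [0.493, 0.0466, 0.1289]
tcp_rot: [[0.972, 0.002, -0.235], [0.235, -0.0, 0.972], [0.002, -1.0, -0.001]]
force: [-0.2, 0.2, 0.1]
opening: 0.221
```

```bash
python3 w.py w3
python3 - <<'E'
from h import *
for n,zb in(("w2",1),("w3",1)):
    w=load(n+".npz");T=pose(w);h=hsv(w);H,S,V=[h[...,i].astype(int) for i in range(3)]
    # jig deck left edge: olive mask, column-wise topmost olive pixel between lug and notch block
    ol=((H>28)&(H<60)&(S>60)&(V<150)&(V>40))
    ex=[];
    for u in range(320,415):
        v=np.nonzero(ol[200:260,u])[0]
        if len(v)>3: ex.append((u,200+v[0]))
    ex=np.array(ex);P=plane(w,T,ex,.010)
    vx,vy,x0,y0=cv2.fitLine(np.float32(P[:,:2]),cv2.DIST_HUBER,0,1e-4,1e-4).ravel()
    print(n,len(ex),"deck edge yaw",np.degrees(np.arctan2(vy,vx)),"pt",x0,y0)
E
```

```text
t 3.825 pos [0.493  0.0466 0.1289] jaw [0.972 0.235 0.002] F [-0.2  0.2  0.1] op 0.221
he [[ 1.    -0.001  0.001 -0.001]
 [-0.001 -0.269  0.963 -0.136]
 [-0.001 -0.963 -0.269  0.073]
 [ 0.     0.     0.     1.   ]]
w2 95 deck edge yaw 13.6572075 pt 0.5826962 0.043741807
w3 95 deck edge yaw 13.540275 pt 0.5775166 0.042601027
```

Request:
{"name": "play_rows", "arguments": {
  "commands": [
    [[0.04, 0.01, 0], [0, 0, 0]],
    [[0.08, 0.02, 0], [0, 0, 0]],
    [[0.12, 0.03, 0], [0, 0, 0]],
    [[0.15, 0.038, 0], [0, 0, 0]],
    [[0.16, 0.041, 0], [0, 0, 0]],
    [[0.16, 0.041, 0], [0, 0, 0]],
    [[0.16, 0.041, 0], [0, 0, 0]]
  ]
}}

```text
time_s: 4.75
position: [0.6507, 0.0873, 0.127]
tcp_rot: [[0.972, -0.003, -0.235], [0.235, -0.0, 0.972], [-0.003, -1.0, 0.001]]
force: [0.0, 0.1, -0.8]
opening: 0.223
```

```bash
python3 w.py w4
python3 - <<'E'
import cv2
f=cv2.imread("pics/w4.png");cv2.imwrite("pics/w4c.png",cv2.resize(f[150:300,180:400],None,fx=3.5,fy=3.5,interpolation=cv2.INTER_CUBIC))
E
```

```text
t 4.75 pos [0.6507 0.0873 0.127 ] jaw [ 0.972  0.235 -0.003] F [ 0.   0.1 -0.8] op 0.223
he [[ 1.    -0.001  0.001 -0.001]
 [-0.001 -0.269  0.963 -0.136]
 [-0.001 -0.963 -0.269  0.073]
 [ 0.     0.     0.     1.   ]]
```

View pics/w4c.png

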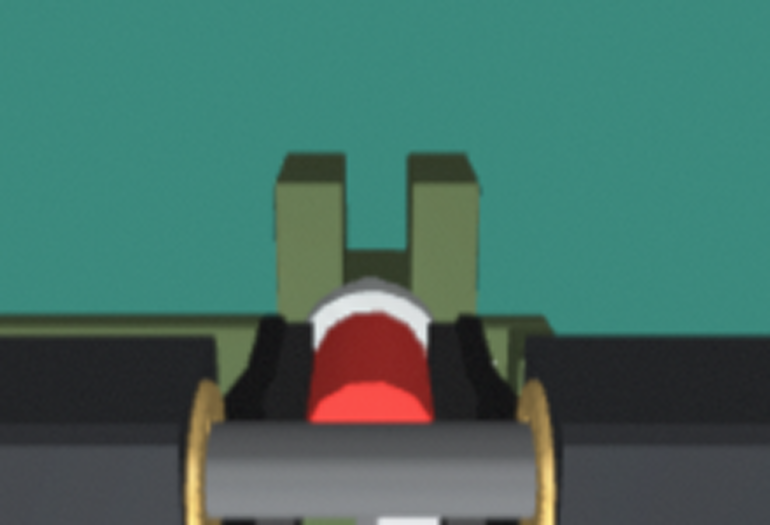

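Run:
```python
from h import *
w=load("w4.npz");T=pose(w);f=lambda x,y:[180+x/3.5,150+y/3.5]
R=np.array([[.972,-.2351],[.2351,.972]]);tcp=np.array([.6507,.0873])
for n,p,z in(("slotL",f(344,230),.034),("slotR",f(411,230),.034),("innerend",f(377,251),.034),("openend",f(377,183),.034),("pinL",f(311,320),.093),("pinR",f(431,320),.093)):
    P=plane(w,T,[p],z)[0];print(n,P.round(4),"rel tcp in jig mm",((P[:2]-tcp)@R*1000).round(1))
print(w["mtx"].round(1))
```

```text
slotL [0.6428 0.0913 0.034 ] rel tcp in jig mm [-6.8  5.8]
slotR [0.658 0.095 0.034] rel tcp in jig mm [8.9 5.8]
innerend [0.6515 0.0881 0.034 ] rel tcp in jig mm [0.9 0.6]
openend [0.6476 0.1041 0.034 ] rel tcp in jig mm [ 0.9 17.1]
pinL [0.6384 0.0909 0.093 ] rel tcp in jig mm [-11.1   6.4]
pinR [0.6591 0.0959 0.093 ] rel tcp in jig mm [10.2  6.4]
[[291.2   0.  285.4]
 [  0.  291.2 211.7]
 [  0.    0.    1. ]]
```

Request:
{"name": "play_rows", "arguments": {
  "commands": [
    [[0.0015, 0.0004, -0.01], [0, 0, 0]],
    [[0.0015, 0.0004, -0.02], [0, 0, 0]],
    [[0.0015, 0.0004, -0.026], [0, 0, 0]],
    [[0.0015, 0.0004, -0.026], [0, 0, 0]],
    [[0.0015, 0.0004, -0.026], [0, 0, 0]]
  ]
}}

```text
time_s: 5.42
position: [0.6542, 0.088, 0.1016]
tcp_rot: [[0.972, 0.0, -0.235], [0.235, 0.0, 0.972], [0.0, -1.0, -0.0]]
force: [0.1, -0.0, -0.1]
opening: 0.223
```

```bash
python3 w.py w5
python3 - <<'E'
import cv2
f=cv2.imread("pics/w5.png");cv2.imwrite("pics/w5c.png",cv2.resize(f[150:300,180:400],None,fx=3.5,fy=3.5,interpolation=cv2.INTER_CUBIC))
E
```

```text
t 5.425 pos [0.6542 0.088  0.1016] jaw [0.972 0.235 0.   ] F [ 0.1 -0.  -0.1] op 0.223
he [[ 1.    -0.001  0.001 -0.001]
 [-0.001 -0.269  0.963 -0.136]
 [-0.001 -0.963 -0.269  0.073]
 [ 0.     0.     0.     1.   ]]
```

View pics/w5c.png

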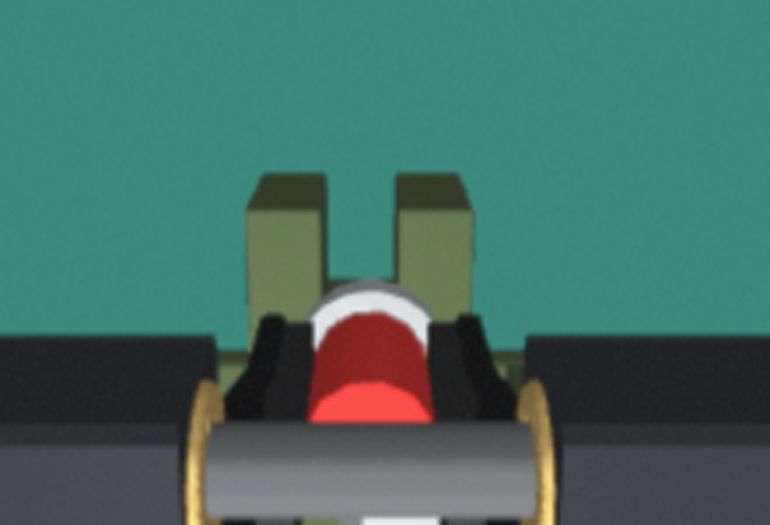

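Request:
{"name": "play_rows", "arguments": {
  "commands": [
    [[-0.0022, -0.0005, 0], [0, 0, 0]],
    [[-0.0022, -0.0005, 0], [0, 0, 0]],
    [[-0.0022, -0.0005, 0], [0, 0, 0]],
    [[-0.0022, -0.0005, 0], [0, 0, 0]]
  ]
}}

```text
time_s: 5.98
position: [0.6519, 0.0875, 0.1016]
tcp_rot: [[0.972, 0.0, -0.235], [0.235, 0.0, 0.972], [0.0, -1.0, -0.0]]
force: [0.4, -0.5, -0.9]
opening: 0.22
```

Request:
{"name": "play_rows", "arguments": {
  "commands": [
    [[0, 0, 0], [0, 0, 0]],
    [[0, 0, 0], [0, 0, 0]]
  ]
}}

```text
time_s: 6.22
position: [0.6519, 0.0875, 0.1015]
tcp_rot: [[0.972, -0.0, -0.235], [0.235, -0.0, 0.972], [-0.0, -1.0, 0.0]]
force: [0.4, -0.7, -1.5]
opening: 0.222
```

Request:
{"name": "play_rows", "arguments": {
  "commands": [
    [[0, 0, -0.005], [0, 0, 0]],
    [[0, 0, -0.01], [0, 0, 0]],
    [[0, 0, -0.015], [0, 0, 0]],
    [[0, 0, -0.02], [0, 0, 0]],
    [[0, 0, -0.025], [0, 0, 0]],
    [[0, 0, -0.029], [0, 0, 0]],
    [[0, 0, -0.03], [0, 0, 0]],
    [[0, 0, -0.03], [0, 0, 0]]
  ]
}}

```text
time_s: 7.22
position: [0.6519, 0.0875, 0.0715]
tcp_rot: [[0.972, 0.0, -0.235], [0.235, 0.0, 0.972], [0.0, -1.0, 0.0]]
force: [0.4, -0.4, -2.0]
opening: 0.221
```

Request:
{"name": "play_rows", "arguments": {
  "commands": [
    [[0, 0, -0.001], [0, 0, 0]],
    [[0, 0, -0.002], [0, 0, 0]],
    [[0, 0, -0.002], [0, 0, 0]]
  ]
}}

```text
time_s: 7.6
position: [0.652, 0.0875, 0.0697]
tcp_rot: [[0.972, 0.0, -0.235], [0.235, -0.0, 0.972], [0.0, -1.0, -0.0]]
force: [0.9, -0.3, -1.1]
opening: 0.215
```

Request:
{"name": "play_rows", "arguments": {
  "commands": [
    [[0, 0, 0], [0, 0, 0]],
    [[0, 0, 0], [0, 0, 0]],
    [[0, 0, 0], [0, 0, 0]],
    [[0, 0, 0.01], [0, 0, 0]],
    [[0, 0, 0.03], [0, 0, 0]],
    [[0, 0, 0.06], [0, 0, 0]],
    [[0, 0, 0.1], [0, 0, 0]],
    [[0, 0, 0.1], [0, 0, 0]],
    [[0, 0, 0.1], [0, 0, 0]]
  ],
  "gripper": 0.05
}}

```text
time_s: 8.72
position: [0.6517, 0.0875, 0.1705]
tcp_rot: [[0.972, 0.001, -0.235], [0.235, -0.0, 0.972], [0.001, -1.0, -0.0]]
force: [0.4, 0.4, -0.1]
opening: 0.574
```

```bash
python3 w.py w6
python3 - <<'E'
from h import *
w=load("w6.npz");T=pose(w);h=hsv(w);H,S,V=[h[...,i].astype(int) for i in range(3)]
m=(((H<6)|(H>174))&(S>150)&(V>60)).astype(np.uint8)
q=rect(m,(220,150,350,290));print(cv2.boundingRect(q))
mk=np.zeros(m.shape,np.uint8);cv2.drawContours(mk,[q],-1,1,-1);C=cloud(w,T,mk>0)
zt=np.percentile(C[:,2],90);top=C[C[:,2]>zt-.004]
print("pin ztop",zt,"c",np.array(cv2.minEnclosingCircle(np.float32(top[:,:2]*1000))[0]).round(1),"med",np.median(top,0).round(4))
E
```

```text
t 8.725 pos [0.6517 0.0875 0.1705] jaw [0.972 0.235 0.001] F [ 0.4  0.4 -0.1] op 0.574
he [[ 1.    -0.001  0.001 -0.001]
 [-0.001 -0.269  0.963 -0.136]
 [-0.001 -0.963 -0.269  0.073]
 [ 0.     0.     0.     1.   ]]
(275, 202, 22, 28)
pin ztop 0.06929106208972184 c [651.   87.6] med [0.6511 0.0878 0.0684]
```

Request:
{"name": "play_rows", "arguments": {
  "commands": [
    [[-0.022, -0.041, 0.01], [0, 0, -0.181]],
    [[-0.044, -0.083, 0.02], [0, 0, -0.362]],
    [[-0.066, -0.124, 0.03], [0, 0, -0.542]],
    [[-0.088, -0.166, 0.03], [0, 0, -0.723]],
    [[-0.11, -0.207, 0.03], [0, 0, -0.904]],
    [[-0.132, -0.249, 0.03], [0, 0, -1.085]],
    [[-0.154, -0.29, 0.03], [0, 0, -1.266]],
    [[-0.176, -0.332, 0.03], [0, 0, -1.446]],
    [[-0.198, -0.373, 0.03], [0, 0, -1.627]],
    [[-0.22, -0.4145, 0.03], [0, 0, -1.808]]
  ],
  "gripper": 0.06
}}

```text
time_s: 10.02
position: [0.4305, -0.3277, 0.1984]
tcp_rot: [[-0.006, -0.002, 1.0], [-1.0, 0.002, -0.006], [-0.002, -1.0, -0.002]]
force: [1.4, 0.9, 0.0]
opening: 0.687
```

Request:
{"name": "play_rows", "arguments": {
  "commands": [
    [[0, 0, 0], [0, 0, 0]],
    [[0, 0, 0], [0, 0, 0]],
    [[0, 0, 0], [0, 0, 0]]
  ]
}}

```text
time_s: 10.4
position: [0.4321, -0.3255, 0.1991]
tcp_rot: [[0.002, -0.001, 1.0], [-1.0, 0.001, 0.002], [-0.001, -1.0, -0.001]]
force: [-0.2, 0.8, -0.7]
opening: 0.689
```

```bash
python3 w.py w7
cat > ing.py <<'E'
import sys
from h import *
def ing(n,z=.026):
    w=load(n+".npz");T=pose(w);h=hsv(w);H,S,V=[h[...,i].astype(int) for i in range(3)]
    d=w["depth"]>0;P=np.zeros(d.shape);v,u=np.nonzero(d);P[v,u]=cloud(w,T,d)[:,2]
    m=((((S<60)&(V>110))|((H>100)&(H<125)&(S>120)))&(abs(P-z)<.008)).astype(np.uint8)
    m=cv2.morphologyEx(m,cv2.MORPH_CLOSE,np.ones((5,5)))
    m[290:]=0
    q=rect(m,(120,0,440,300));mk=np.zeros(m.shape,np.uint8);cv2.drawContours(mk,[q],-1,1,-1)
    zz=cloud(w,T,mk>0)[:,2];print(n,cv2.boundingRect(q),"z",np.percentile(zz,[10,50,90]).round(4),"rect",wrect(w,T,q,z))
if __name__=="__main__": ing(sys.argv[1],float(sys.argv[2]))
E
python3 ing.py w7 .026
```

```text
t 10.4 pos [ 0.4321 -0.3255  0.1991] jaw [ 0.002 -1.    -0.001] F [-0.2  0.8 -0.7] op 0.689
he [[ 1.    -0.001  0.     0.001]
 [-0.001 -0.267  0.964 -0.136]
 [-0.001 -0.964 -0.267  0.073]
 [ 0.     0.     0.     1.   ]]
w7 (269, 90, 36, 108) z [0.0235 0.0244 0.0254] rect [ 4.893e+02 -3.268e+02  1.078e+02  3.560e+01  3.000e-01]
```

View pics/w7.png

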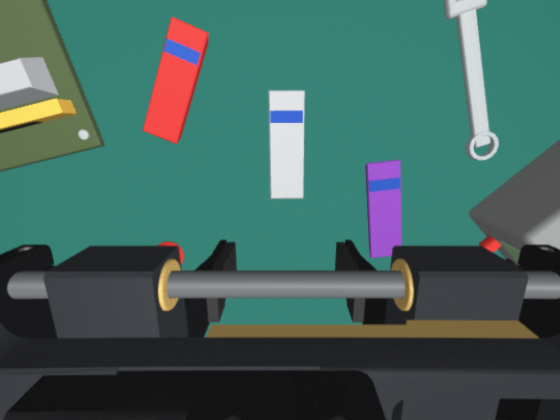

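Request:
{"name": "play_rows", "arguments": {
  "commands": [
    [[0.02, 0, -0.04], [0, 0, 0]],
    [[0.04, -0.001, -0.08], [0, 0, 0]],
    [[0.057, -0.0013, -0.11], [0, 0, 0]],
    [[0.057, -0.0013, -0.13], [0, 0, 0]],
    [[0.057, -0.0013, -0.145], [0, 0, 0]],
    [[0.057, -0.0013, -0.16], [0, 0, 0]],
    [[0.057, -0.0013, -0.17], [0, 0, 0]],
    [[0.057, -0.0013, -0.171], [0, 0, 0]],
    [[0.057, -0.0013, -0.171], [0, 0, 0]]
  ]
}}

```text
time_s: 11.58
position: [0.4891, -0.3287, 0.0289]
tcp_rot: [[-0.0, 0.001, 1.0], [-1.0, -0.001, -0.0], [0.001, -1.0, 0.001]]
force: [0.6, -0.4, 0.2]
opening: 0.69
```

Request:
{"name": "play_rows", "arguments": {
  "commands": [
    [[0, 0, 0], [0, 0, 0]],
    [[0, 0, 0], [0, 0, 0]],
    [[0, 0, 0], [0, 0, 0]],
    [[0, 0, 0], [0, 0, 0]],
    [[0, 0, 0], [0, 0, 0]],
    [[0, 0, 0.01], [0, 0, 0]],
    [[0, 0, 0.03], [0, 0, 0]],
    [[0, 0, 0.05], [0, 0, 0]]
  ],
  "gripper": 0.02
}}

```text
time_s: 12.58
position: [0.4883, -0.3288, 0.0782]
tcp_rot: [[-0.0, -0.001, 1.0], [-1.0, -0.0, -0.0], [0.0, -1.0, -0.001]]
force: [-0.7, -0.6, -7.3]
opening: 0.396
```

Request:
{"name": "play_rows", "arguments": {
  "commands": [
    [[0.01, 0.02, 0.03], [0, 0, 0.181]],
    [[0.025, 0.055, 0.06], [0, 0, 0.362]],
    [[0.038, 0.09, 0.09], [0, 0, 0.542]],
    [[0.05, 0.124, 0.1], [0, 0, 0.723]],
    [[0.063, 0.155, 0.1], [0, 0, 0.904]],
    [[0.076, 0.186, 0.1], [0, 0, 1.085]],
    [[0.088, 0.217, 0.1], [0, 0, 1.266]],
    [[0.101, 0.248, 0.1], [0, 0, 1.446]],
    [[0.115, 0.28, 0.1], [0, 0, 1.627]],
    [[0.126, 0.31, 0.1], [0, 0, 1.808]]
  ]
}}

```text
time_s: 13.82
position: [0.6148, -0.0179, 0.1776]
tcp_rot: [[0.971, -0.001, -0.241], [0.241, -0.001, 0.971], [-0.001, -1.0, -0.001]]
force: [0.6, 0.5, -7.2]
opening: 0.397
```

Request:
{"name": "play_rows", "arguments": {
  "commands": [
    [[0, 0, 0], [0, 0, 0]],
    [[0, 0, 0], [0, 0, 0]],
    [[0, 0, 0], [0, 0, 0]]
  ]
}}

```text
time_s: 14.2
position: [0.6144, -0.0194, 0.1782]
tcp_rot: [[0.972, -0.001, -0.233], [0.233, -0.0, 0.972], [-0.001, -1.0, -0.0]]
force: [-0.9, -0.2, -7.6]
opening: 0.396
```

```bash
python3 w.py w8
python3 - <<'E'
import cv2
f=cv2.imread("pics/w8.png");cv2.imwrite("pics/w8c.png",cv2.resize(f[130:330,130:430],None,fx=2.6,fy=2.6,interpolation=cv2.INTER_CUBIC))
E
```

```text
t 14.2 pos [ 0.6144 -0.0194  0.1782] jaw [ 0.972  0.233 -0.001] F [-0.9 -0.2 -7.6] op 0.396
he [[ 1.    -0.001  0.001 -0.001]
 [-0.001 -0.269  0.963 -0.136]
 [-0.001 -0.963 -0.269  0.073]
 [ 0.     0.     0.     1.   ]]
```

View pics/w8c.png

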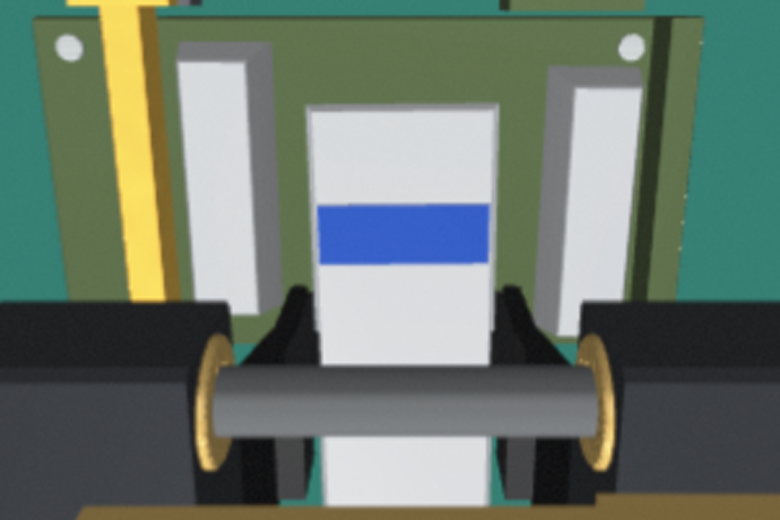

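Request:
{"name": "play_rows", "arguments": {
  "commands": [
    [[0, 0, -0.035], [0, 0, 0]],
    [[0, 0, -0.07], [0, 0, 0]],
    [[0, 0, -0.1], [0, 0, 0]],
    [[0, 0, -0.115], [0, 0, 0]],
    [[0, 0, -0.125], [0, 0, 0]],
    [[0, 0, -0.132], [0, 0, 0]],
    [[0, 0, -0.136], [0, 0, 0]],
    [[0, 0, -0.138], [0, 0, 0]],
    [[0, 0, -0.138], [0, 0, 0]]
  ]
}}

```text
time_s: 15.38
position: [0.6151, -0.0183, 0.0409]
tcp_rot: [[0.972, 0.001, -0.235], [0.235, -0.0, 0.972], [0.001, -1.0, -0.0]]
force: [-0.3, 0.7, -7.2]
opening: 0.395
```

Request:
{"name": "play_rows", "arguments": {
  "commands": [
    [[0, 0, -0.001], [0, 0, 0]],
    [[0, 0, -0.002], [0, 0, 0]],
    [[0, 0, -0.002], [0, 0, 0]]
  ]
}}

```text
time_s: 15.75
position: [0.6151, -0.0183, 0.0389]
tcp_rot: [[0.972, 0.001, -0.235], [0.235, -0.0, 0.972], [0.001, -1.0, -0.0]]
force: [-0.9, 0.3, -5.0]
opening: 0.398
```

Request:
{"name": "play_rows", "arguments": {
  "commands": [
    [[0, 0, -0.001], [0, 0, 0]],
    [[0, 0, -0.001], [0, 0, 0]]
  ]
}}

```text
time_s: 16.0
position: [0.6151, -0.0183, 0.0388]
tcp_rot: [[0.972, 0.001, -0.235], [0.235, -0.0, 0.972], [0.001, -1.0, -0.0]]
force: [-3.5, 1.0, 4.9]
opening: 0.393
```

Request:
{"name": "play_rows", "arguments": {
  "commands": [
    [[0, 0, 0], [0, 0, 0]],
    [[0, 0, 0], [0, 0, 0]],
    [[0, 0, 0], [0, 0, 0]],
    [[0, 0, 0.005], [0, 0, 0]],
    [[0, 0, 0.015], [0, 0, 0]],
    [[0, 0, 0.035], [0, 0, 0]],
    [[0, 0, 0.07], [0, 0, 0]],
    [[0, 0, 0.12], [0, 0, 0]],
    [[0, 0, 0.15], [0, 0, 0]]
  ],
  "gripper": 0.05
}}

```text
time_s: 17.12
position: [0.6161, -0.0185, 0.1918]
tcp_rot: [[0.972, 0.005, -0.235], [0.235, -0.001, 0.972], [0.005, -1.0, -0.002]]
force: [0.5, -0.0, -0.5]
opening: 0.576
```

Request:
{"name": "play_rows", "arguments": {
  "commands": [
    [[-0.014, -0.004, 0], [0, 0, -0.157]],
    [[-0.028, -0.007, 0], [0, 0, -0.314]],
    [[-0.042, -0.011, 0], [0, 0, -0.471]],
    [[-0.056, -0.014, 0], [0, 0, -0.628]],
    [[-0.07, -0.018, 0], [0, 0, -0.785]],
    [[-0.084, -0.022, 0], [0, 0, -0.942]],
    [[-0.098, -0.025, 0], [0, 0, -1.1]],
    [[-0.112, -0.029, 0], [0, 0, -1.257]],
    [[-0.126, -0.032, 0], [0, 0, -1.414]],
    [[-0.139, -0.036, 0], [0, 0, -1.571]]
  ],
  "gripper": 0.03
}}

```text
time_s: 18.38
position: [0.4756, -0.0545, 0.189]
tcp_rot: [[0.23, 0.002, 0.973], [-0.973, -0.001, 0.23], [0.001, -1.0, 0.002]]
force: [-0.7, 0.1, 0.2]
opening: 0.342
```

Request:
{"name": "play_rows", "arguments": {
  "commands": [
    [[0, 0, -0.03], [0, 0, 0]],
    [[0, 0, -0.06], [0, 0, 0]],
    [[0, 0, -0.06], [0, 0, 0]],
    [[0, 0, -0.06], [0, 0, 0]]
  ]
}}

```text
time_s: 18.88
position: [0.4767, -0.0546, 0.1289]
tcp_rot: [[0.235, 0.002, 0.972], [-0.972, -0.001, 0.235], [0.001, -1.0, 0.002]]
force: [0.4, -1.2, 0.3]
opening: 0.343
```

```bash
python3 w.py w9
```

```text
t 18.875 pos [ 0.4767 -0.0546  0.1289] jaw [ 0.235 -0.972  0.001] F [ 0.4 -1.2  0.3] op 0.343
he [[ 1.    -0.001  0.001  0.   ]
 [-0.001 -0.267  0.964 -0.136]
 [-0.001 -0.964 -0.267  0.072]
 [ 0.     0.     0.     1.   ]]
```

View pics/w9.png

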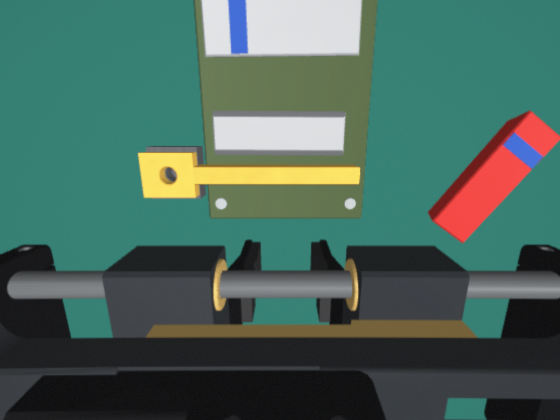

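Request:
{"name": "play_rows", "arguments": {
  "commands": [
    [[0, 0, -0.03], [0, 0, 0]],
    [[0, 0, -0.06], [0, 0, 0]],
    [[0, 0, -0.08], [0, 0, 0]],
    [[0, 0, -0.088], [0, 0, 0]],
    [[0, 0, -0.088], [0, 0, 0]],
    [[0, 0, -0.088], [0, 0, 0]]
  ]
}}

```text
time_s: 19.68
position: [0.4766, -0.0545, 0.0405]
tcp_rot: [[0.235, 0.002, 0.972], [-0.972, -0.001, 0.235], [0.001, -1.0, 0.002]]
force: [0.5, 1.2, 0.4]
opening: 0.347
```

Request:
{"name": "play_rows", "arguments": {
  "commands": [
    [[0.0068, 0.0016, 0], [0, 0, 0]],
    [[0.0136, 0.0033, 0], [0, 0, 0]],
    [[0.0194, 0.0047, 0], [0, 0, 0]],
    [[0.0243, 0.0059, 0], [0, 0, 0]],
    [[0.0292, 0.0071, 0], [0, 0, 0]],
    [[0.034, 0.0082, 0], [0, 0, 0]],
    [[0.0389, 0.0094, 0], [0, 0, 0]],
    [[0.0437, 0.0106, 0], [0, 0, 0]],
    [[0.0486, 0.0118, 0], [0, 0, 0]]
  ]
}}

```text
time_s: 20.8
position: [0.5229, -0.0425, 0.0394]
tcp_rot: [[0.235, -0.004, 0.972], [-0.972, 0.0, 0.235], [-0.001, -1.0, -0.004]]
force: [-4.6, -3.8, 2.9]
opening: 0.344
```

Request:
{"name": "play_rows", "arguments": {
  "commands": [
    [[0.0049, 0.0012, 0], [0, 0, 0]],
    [[0.0097, 0.0024, 0], [0, 0, 0]],
    [[0.0146, 0.0035, 0], [0, 0, 0]],
    [[0.0194, 0.0047, 0], [0, 0, 0]],
    [[0.0243, 0.0059, 0], [0, 0, 0]],
    [[0.0292, 0.0071, 0], [0, 0, 0]],
    [[0.034, 0.0082, 0], [0, 0, 0]],
    [[0.0389, 0.0094, 0], [0, 0, 0]],
    [[0.0389, 0.0094, 0], [0, 0, 0]]
  ]
}}

```text
time_s: 21.92
position: [0.5603, -0.0332, 0.0391]
tcp_rot: [[0.235, -0.007, 0.972], [-0.972, 0.0, 0.235], [-0.002, -1.0, -0.007]]
force: [-5.4, -4.5, 3.5]
opening: 0.347
```

Request:
{"name": "play_rows", "arguments": {
  "commands": [
    [[0.0049, 0.0012, 0], [0, 0, 0]],
    [[0.0097, 0.0024, 0], [0, 0, 0]],
    [[0.0146, 0.0035, 0], [0, 0, 0]],
    [[0.0146, 0.0035, 0], [0, 0, 0]]
  ]
}}

```text
time_s: 22.42
position: [0.5747, -0.0296, 0.039]
tcp_rot: [[0.235, -0.008, 0.972], [-0.972, 0.001, 0.235], [-0.002, -1.0, -0.008]]
force: [-6.3, -2.9, 4.4]
opening: 0.343
```

```bash
python3 w.py w10
cat > row.py <<'E'
import sys
from h import *
w=load(sys.argv[1]+".npz");T=pose(w);R=np.array([[.972,-.2351],[.2351,.972]]);O=np.array([.613,-.0215])
for y in (-.03,-.02,.02,.03):   # classify colours along lines of constant jig y, z .033
    xs=np.arange(-.12,.12,.0005);P=np.c_[O+np.c_[xs,np.full(len(xs),y)]@R.T,np.full(len(xs),.034)]
    pc=(P-T[:3,3])@T[:3,:3];uv=cv2.projectPoints(pc,np.zeros(3),np.zeros(3),w["mtx"],w["dist_coeffs"])[0].reshape(-1,2)
    ok=(uv[:,0]>0)&(uv[:,0]<559)&(uv[:,1]>0)&(uv[:,1]<290)
    h=hsv(w);out=[]
    for x,(u,v),k in zip(xs,uv,ok):
        if not k: out.append('.');continue
        H,S,V=[int(a) for a in h[int(round(v)),int(round(u))]]
        out.append('Y' if 22<=H<=33 and S>140 and V>80 else 'B' if 100<H<130 and S>110 else 'W' if S<45 and V>165 else 'G' if S<60 and V>75 else 'o' if 28<H<60 and S>50 else 'k')
    s=''.join(out);i=0;r=[]
    while i<len(s):
        j=i
        while j<len(s) and s[j]==s[i]: j+=1
        if j-i>2: r.append(f"{s[i]}[{xs[i]*1e3:.0f}:{xs[j-1]*1e3:.0f}]")
        i=j
    print(y,' '.join(r))
E
python3 row.py w10
```

```text
t 22.425 pos [ 0.5747 -0.0296  0.039 ] jaw [ 0.235 -0.972 -0.002] F [-6.3 -2.9  4.4] op 0.343
he [[ 1.    -0.001  0.001  0.   ]
 [-0.001 -0.267  0.964 -0.136]
 [-0.001 -0.964 -0.267  0.072]
 [ 0.     0.     0.     1.   ]]
-0.03 .[-120:-50] G[-49:-42] k[-41:-37] o[-37:-27] Y[-25:-15] k[-14:-10] W[-9:14] G[15:17] W[17:51] G[53:63] W[63:85] .[85:120]
-0.02 .[-120:-50] G[-49:-41] k[-41:-28] Y[-26:-15] k[-14:-10] W[-9:14] G[15:17] W[17:51] o[52:53] G[54:63] W[63:85] .[86:120]
0.02 .[-120:-50] G[-49:-41] k[-41:-26] Y[-26:-15] k[-14:-10] W[-9:14] G[15:17] W[17:51] o[52:53] G[54:63] W[64:85] .[86:120]
0.03 .[-120:-50] G[-49:-42] k[-41:-36] o[-35:-27] Y[-26:-15] k[-14:-10] W[-9:14] G[15:17] B[18:50] G[51:52] o[53:54] G[54:63] W[64:85] .[86:120]
```

Request:
{"name": "play_rows", "arguments": {
  "commands": [
    [[0.0029, 0.0007, 0], [0, 0, 0]],
    [[0.0058, 0.0014, 0], [0, 0, 0]],
    [[0.0088, 0.0021, 0], [0, 0, 0]],
    [[0.0117, 0.0028, 0], [0, 0, 0]],
    [[0.0117, 0.0028, 0], [0, 0, 0]],
    [[0.0117, 0.0028, 0], [0, 0, 0]]
  ]
}}

```text
time_s: 23.22
position: [0.5851, -0.027, 0.039]
tcp_rot: [[0.236, -0.01, 0.972], [-0.972, 0.0, 0.236], [-0.003, -1.0, -0.01]]
force: [-8.5, -5.3, 5.2]
opening: 0.347
```

Request:
{"name": "play_rows", "arguments": {
  "commands": [
    [[0.001, 0.0002, 0], [0, 0, 0]],
    [[0.0019, 0.0005, 0], [0, 0, 0]],
    [[0.0029, 0.0007, 0], [0, 0, 0]],
    [[0.0029, 0.0007, 0], [0, 0, 0]]
  ]
}}

```text
time_s: 23.72
position: [0.5866, -0.0267, 0.039]
tcp_rot: [[0.236, -0.014, 0.972], [-0.972, 0.0, 0.236], [-0.003, -1.0, -0.013]]
force: [-11.3, -6.9, 7.1]
opening: 0.345
```

```bash
python3 w.py w11;python3 row.py w11
```

```text
t 23.725 pos [ 0.5866 -0.0267  0.039 ] jaw [ 0.236 -0.972 -0.003] F [-11.3  -6.9   7.1] op 0.345
he [[ 1.    -0.001  0.001  0.   ]
 [-0.001 -0.267  0.964 -0.136]
 [-0.001 -0.964 -0.267  0.072]
 [ 0.     0.     0.     1.   ]]
-0.03 .[-120:-37] G[-37:-29] k[-29:-25] o[-24:-15] k[-15:-13] Y[-12:-3] k[-2:2] W[3:27] G[27:29] W[29:63] G[63:65] W[65:89] o[90:97] .[97:120]
-0.02 .[-120:-38] G[-37:-29] k[-29:-14] Y[-14:-3] k[-2:2] W[3:27] G[27:29] W[29:63] G[63:65] W[65:89] o[90:97] .[97:120]
0.02 .[-120:-38] G[-37:-29] k[-29:-14] Y[-13:-7] k[-7:-6] k[-5:-4] k[-3:2] G[2:3] W[4:27] G[27:29] W[29:63] G[63:65] W[66:89] o[90:97] .[97:120]
0.03 .[-120:-38] G[-37:-29] k[-29:-24] o[-23:-15] k[-12:-11] Y[-10:-2] k[-2:2] W[3:27] G[27:29] B[30:62] G[63:65] W[66:89] o[90:97] .[97:120]
```

Request:
{"name": "play_rows", "arguments": {
  "commands": [
    [[0.0015, 0.0004, 0], [0, 0, 0]],
    [[0.0029, 0.0007, 0], [0, 0, 0]],
    [[0.0044, 0.0011, 0], [0, 0, 0]],
    [[0.0044, 0.0011, 0], [0, 0, 0]],
    [[0.0044, 0.0011, 0], [0, 0, 0]]
  ]
}}

```text
time_s: 24.4
position: [0.5896, -0.0259, 0.039]
tcp_rot: [[0.236, -0.017, 0.972], [-0.972, -0.0, 0.236], [-0.004, -1.0, -0.016]]
force: [-13.8, -8.0, 9.5]
opening: 0.343
```

Request:
{"name": "play_rows", "arguments": {
  "commands": [
    [[0.0015, 0.0004, 0], [0, 0, 0]],
    [[0.0029, 0.0007, 0], [0, 0, 0]],
    [[0.0029, 0.0007, 0], [0, 0, 0]],
    [[0.0029, 0.0007, 0], [0, 0, 0]]
  ]
}}

```text
time_s: 24.9
position: [0.5898, -0.0258, 0.0391]
tcp_rot: [[0.237, -0.023, 0.971], [-0.971, -0.001, 0.237], [-0.005, -1.0, -0.022]]
force: [-18.8, -12.1, 13.3]
opening: 0.346
```

```bash
python3 w.py w12;python3 row.py w12
```

```text
t 24.9 pos [ 0.5898 -0.0258  0.0391] jaw [ 0.237 -0.971 -0.005] F [-18.8 -12.1  13.3] op 0.346
he [[ 1.    -0.001  0.001  0.   ]
 [-0.001 -0.267  0.964 -0.136]
 [-0.001 -0.964 -0.267  0.072]
 [ 0.     0.     0.     1.   ]]
-0.03 .[-120:-34] G[-34:-26] k[-26:-21] o[-21:-12] k[-11:-9] Y[-8:1] k[1:5] W[6:30] G[30:32] W[33:66] G[66:68] W[69:92] o[93:100] .[100:120]
-0.02 .[-120:-34] G[-34:-26] k[-26:-11] Y[-10:0] k[1:5] W[6:30] G[30:32] W[33:66] G[66:68] W[69:92] o[93:100] .[100:120]
0.02 .[-120:-34] G[-34:-26] k[-26:-11] Y[-11:-4] k[-3:-1] k[0:5] W[6:30] G[30:32] W[32:66] G[66:68] W[68:92] o[93:100] .[100:120]
0.03 .[-120:-34] G[-34:-26] k[-26:-20] o[-20:-12] k[-12:-10] k[-9:-7] Y[-6:1] k[2:5] W[6:30] G[30:32] B[33:66] G[66:68] W[68:92] o[93:100] .[100:120]
```

Request:
{"name": "play_rows", "arguments": {
  "commands": [
    [[-0.005, -0.001, 0], [0, 0, 0]],
    [[-0.015, -0.004, 0], [0, 0, 0]],
    [[-0.03, -0.007, 0], [0, 0, 0]],
    [[-0.035, -0.008, 0.02], [0, 0, 0]],
    [[-0.04, -0.009, 0.06], [0, 0, 0]],
    [[-0.05, 0.0, 0.11], [0, 0, 0]],
    [[-0.07, 0.05, 0.16], [0, 0, 0]],
    [[-0.09, 0.1, 0.16], [0, 0, 0]],
    [[-0.11, 0.16, 0.16], [0, 0, 0]]
  ]
}}

```text
time_s: 26.08
position: [0.4909, 0.1366, 0.2011]
tcp_rot: [[0.233, 0.005, 0.972], [-0.972, 0.001, 0.233], [0.0, -1.0, 0.005]]
force: [0.8, 0.6, -0.1]
opening: 0.34
```

Request:
{"name": "play_rows", "arguments": {
  "commands": [
    [[-0.008, 0.05, 0], [0, 0, 0.03]],
    [[-0.016, 0.1, 0], [0, 0, 0.06]],
    [[-0.024, 0.15, 0], [0, 0, 0.087]],
    [[-0.028, 0.194, 0], [0, 0, 0.087]],
    [[-0.028, 0.194, 0], [0, 0, 0.087]],
    [[-0.028, 0.194, 0], [0, 0, 0.087]],
    [[-0.028, 0.194, 0], [0, 0, 0.087]]
  ],
  "gripper": 0.06
}}

```text
time_s: 26.95
position: [0.4623, 0.328, 0.1995]
tcp_rot: [[0.317, -0.0, 0.948], [-0.948, -0.0, 0.317], [0.0, -1.0, -0.0]]
force: [-0.2, -0.7, 0.4]
opening: 0.687
```

```bash
python3 w.py w13; python3 ing.py w13 .026
python3 - <<'E'
from h import *
w=load("w13.npz");T=pose(w);h=hsv(w)
m=((h[...,1]<60)&(h[...,2]>110)).astype(np.uint8);q=rect(m,(150,0,420,235));print("all white incl flank",wrect(w,T,q,0.013),cv2.boundingRect(q))
m=((h[...,1]<45)&(h[...,2]>170)).astype(np.uint8);q=rect(m,(150,0,420,235));print("bright top",wrect(w,T,q,0.026),cv2.boundingRect(q))
E
```

```text
t 26.95 pos [0.4623 0.328  0.1995] jaw [ 0.317 -0.948  0.   ] F [-0.2 -0.7  0.4] op 0.687
he [[ 1.    -0.001  0.001  0.   ]
 [-0.001 -0.267  0.964 -0.136]
 [-0.001 -0.964 -0.267  0.072]
 [ 0.     0.     0.     1.   ]]
w13 (266, 103, 28, 97) z [0.0229 0.0243 0.0253] rect [508.1 348.9  98.1  27.8  18.4]
all white incl flank [507.5 348.7 105.5  34.2  18.1] (264, 101, 33, 100)
bright top [508.6 346.9 100.2  28.7  18.4] (268, 102, 29, 99)
```

View pics/w13.png

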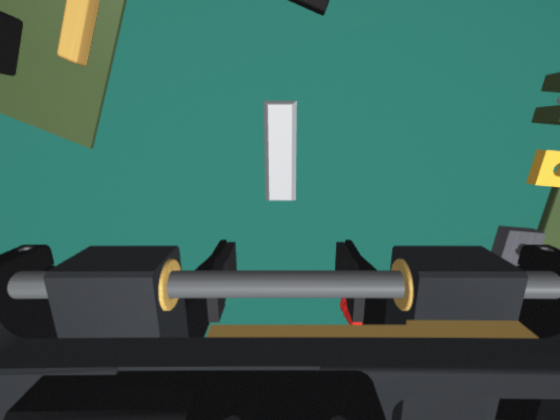

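Request:
{"name": "play_rows", "arguments": {
  "commands": [
    [[0.02, 0.009, -0.04], [0, 0, 0]],
    [[0.04, 0.018, -0.08], [0, 0, 0]],
    [[0.0457, 0.02, -0.11], [0, 0, 0]],
    [[0.0457, 0.02, -0.13], [0, 0, 0]],
    [[0.0457, 0.02, -0.145], [0, 0, 0]],
    [[0.0457, 0.02, -0.16], [0, 0, 0]],
    [[0.0457, 0.02, -0.17], [0, 0, 0]],
    [[0.0457, 0.02, -0.1715], [0, 0, 0]],
    [[0.0457, 0.02, -0.1715], [0, 0, 0]]
  ]
}}

```text
time_s: 28.12
position: [0.5081, 0.3491, 0.0284]
tcp_rot: [[0.318, 0.001, 0.948], [-0.948, 0.0, 0.318], [-0.0, -1.0, 0.001]]
force: [0.5, -0.4, -0.1]
opening: 0.69
```

Request:
{"name": "play_rows", "arguments": {
  "commands": [
    [[0, 0, 0], [0, 0, 0]],
    [[0, 0, 0], [0, 0, 0]],
    [[0, 0, 0], [0, 0, 0]],
    [[0, 0, 0], [0, 0, 0]],
    [[0, 0, 0], [0, 0, 0]],
    [[0, 0, 0.005], [0, 0, 0]],
    [[0, 0, 0.015], [0, 0, 0]],
    [[0, 0, 0.03], [0, 0, 0]],
    [[0, 0, 0.03], [0, 0, 0]],
    [[0, 0, 0.03], [0, 0, 0]]
  ],
  "gripper": 0.015
}}

```text
time_s: 29.38
position: [0.5078, 0.3489, 0.0583]
tcp_rot: [[0.318, 0.0, 0.948], [-0.948, 0.0, 0.318], [-0.0, -1.0, 0.0]]
force: [0.0, -0.3, -7.1]
opening: 0.384
```

Request:
{"name": "play_rows", "arguments": {
  "commands": [
    [[0, -0.01, 0.03], [0, 0, 0]],
    [[0.01, -0.035, 0.07], [0, 0, 0]],
    [[0.025, -0.07, 0.1], [0, 0, -0.015]],
    [[0.045, -0.11, 0.11], [0, 0, -0.03]],
    [[0.065, -0.155, 0.11], [0, 0, -0.045]],
    [[0.085, -0.2, 0.11], [0, 0, -0.06]],
    [[0.105, -0.245, 0.11], [0, 0, -0.075]],
    [[0.125, -0.29, 0.11], [0, 0, -0.0855]],
    [[0.142, -0.33, 0.11], [0, 0, -0.0855]],
    [[0.152, -0.357, 0.11], [0, 0, -0.0855]]
  ]
}}

```text
time_s: 30.62
position: [0.66, -0.0104, 0.1672]
tcp_rot: [[0.234, -0.001, 0.972], [-0.972, -0.0, 0.234], [-0.0, -1.0, -0.001]]
force: [0.1, 1.2, -6.7]
opening: 0.381
```

Request:
{"name": "play_rows", "arguments": {
  "commands": [
    [[0, 0, 0], [0, 0, 0]],
    [[0, 0, 0], [0, 0, 0]],
    [[0, 0, 0], [0, 0, 0]]
  ]
}}

```text
time_s: 31.0
position: [0.6589, -0.0068, 0.1676]
tcp_rot: [[0.237, -0.002, 0.971], [-0.971, 0.001, 0.237], [-0.001, -1.0, -0.001]]
force: [0.3, 0.2, -7.0]
opening: 0.381
```

```bash
python3 w.py w14
python3 - <<'E'
from h import *
from rig import *
c=capture("top");np.savez("top1.npz",**c);T=pose(c);h=hsv(c)
m=((h[...,1]<60)&(h[...,2]>110)).astype(np.uint8)
w=load("w14.npz");T=pose(w);h=hsv(w)
m=((h[...,1]<60)&(h[...,2]>120)).astype(np.uint8);v,u=np.nonzero(m[:290]);
d=(w["depth"]>0);d[290:]=0;C=cloud(w,T,(m>0)&d);k=abs(C[:,2]-.155)<.02;print("held top z",np.percentile(C[k][:,2],[5,50,95]),k.sum(),"y/x range",np.percentile(C[k],[1,99],axis=0).round(4))
A=np.c_[C[k][:,:2]-C[k][:,:2].mean(0),np.ones(k.sum())];print("slope x,y",np.linalg.lstsq(A,C[k][:,2],rcond=None)[0])
E
```

```text
t 31.0 pos [ 0.6589 -0.0068  0.1676] jaw [ 0.237 -0.971 -0.001] F [ 0.3  0.2 -7. ] op 0.381
he [[ 1.    -0.001  0.001  0.   ]
 [-0.001 -0.267  0.964 -0.136]
 [-0.001 -0.964 -0.267  0.072]
 [ 0.     0.     0.     1.   ]]
held top z [0.14361547 0.16339981 0.16447463] 5275 y/x range [[ 0.6605 -0.0207  0.1395]
 [ 0.713   0.0187  0.1649]]
slope x,y [-0.11763941  0.0950228   0.16150915]
```

Request:
{"name": "play_rows", "arguments": {
  "commands": [
    [[0.0, 0, -0.03], [0, 0, 0]],
    [[0.0, 0, -0.055], [0, 0, 0]],
    [[0.0, 0, -0.075], [0, 0, 0]],
    [[0.0, 0, -0.088], [0, 0, 0]],
    [[0.0, 0, -0.095], [0, 0, 0]],
    [[0.0, 0, -0.099], [0, 0, 0]],
    [[0.0, 0, -0.101], [0, 0, 0]],
    [[0.0, 0, -0.101], [0, 0, 0]],
    [[0.0, 0, -0.101], [0, 0, 0]]
  ]
}}

```text
time_s: 32.22
position: [0.6601, -0.0082, 0.0676]
tcp_rot: [[0.236, 0.001, 0.972], [-0.972, -0.0, 0.236], [0.0, -1.0, 0.001]]
force: [-0.3, -0.5, -7.6]
opening: 0.379
```

Request:
{"name": "play_rows", "arguments": {
  "commands": [
    [[0, 0, -0.001], [0, 0, 0]],
    [[0, 0, -0.002], [0, 0, 0]],
    [[0, 0, -0.002], [0, 0, 0]]
  ]
}}

```text
time_s: 32.6
position: [0.6597, -0.008, 0.0649]
tcp_rot: [[0.236, -0.0, 0.972], [-0.972, 0.0, 0.236], [-0.0, -1.0, -0.0]]
force: [1.0, 0.8, -7.2]
opening: 0.387
```

Request:
{"name": "play_rows", "arguments": {
  "commands": [
    [[0, 0, -0.0005], [0, 0, 0]],
    [[0, 0, -0.001], [0, 0, 0]],
    [[0, 0, -0.001], [0, 0, 0]]
  ]
}}

```text
time_s: 32.98
position: [0.6598, -0.0081, 0.0643]
tcp_rot: [[0.236, 0.0, 0.972], [-0.972, -0.0, 0.236], [0.0, -1.0, 0.0]]
force: [-0.9, 0.4, -5.4]
opening: 0.381
```

Request:
{"name": "play_rows", "arguments": {
  "commands": [
    [[0, 0, -0.0005], [0, 0, 0]],
    [[0, 0, -0.001], [0, 0, 0]],
    [[0, 0, -0.001], [0, 0, 0]]
  ]
}}

```text
time_s: 33.35
position: [0.6599, -0.008, 0.0642]
tcp_rot: [[0.236, 0.0, 0.972], [-0.972, -0.0, 0.236], [0.0, -1.0, 0.0]]
force: [-3.3, 0.9, 6.2]
opening: 0.383
```

Request:
{"name": "play_rows", "arguments": {
  "commands": [
    [[0, 0, 0], [0, 0, 0]],
    [[0, 0, 0], [0, 0, 0]],
    [[0, 0, 0], [0, 0, 0]],
    [[0, 0, 0.005], [0, 0, 0]],
    [[0, 0, 0.02], [0, 0, 0]],
    [[0, 0, 0.05], [0, 0, 0]],
    [[0, 0, 0.1], [0, 0, 0]],
    [[-0.04, -0.02, 0.14], [0, 0, 0]],
    [[-0.08, -0.04, 0.14], [0, 0, 0]]
  ],
  "gripper": 0.055
}}

```text
time_s: 34.48
position: [0.582, -0.049, 0.2081]
tcp_rot: [[0.237, 0.01, 0.971], [-0.971, -0.003, 0.237], [0.006, -1.0, 0.009]]
force: [0.5, -0.2, 0.1]
opening: 0.635
```

Request:
{"name": "play_rows", "arguments": {
  "commands": [
    [[-0.04, -0.01, 0], [0, 0, 0]],
    [[-0.05, -0.01, 0], [0, 0, 0]],
    [[-0.05, -0.01, 0], [0, 0, 0]],
    [[-0.05, -0.01, 0], [0, 0, 0]]
  ]
}}

```text
time_s: 34.98
position: [0.5317, -0.0581, 0.2035]
tcp_rot: [[0.237, 0.003, 0.972], [-0.972, -0.001, 0.237], [0.001, -1.0, 0.002]]
force: [0.5, 0.2, -0.9]
opening: 0.625
```

```bash
python3 w.py w15; python3 row.py w15
python3 - <<'E'
from h import *
w=load("w15.npz");T=pose(w);h=hsv(w);H,S,V=[h[...,i].astype(int) for i in range(3)]
R=np.array([[.972,-.2351],[.2351,.972]]);O=np.array([.613,-.0215])
d=w["depth"]>0;d[290:]=0;P=np.zeros(d.shape);v,u=np.nonzero(d);P[v,u]=cloud(w,T,d)[:,2]
m=((S<60)&(V>120)&(abs(P-.062)<.006)).astype(np.uint8);q=rect(m,(100,0,460,290))
r=wrect(w,T,q,.062);mk=np.zeros(m.shape,np.uint8);cv2.drawContours(mk,[q],-1,1,-1);zz=P[(mk>0)&d]
print("down",r,"jig",(((r[:2]/1000-O)@R)*1000).round(1),"z",np.percentile(zz,[5,50,95]).round(4))
C=cloud(w,T,(mk>0)&d&(abs(P-.062)<.004));A=np.c_[(C[:,:2]-C[:,:2].mean(0)),np.ones(len(C))];print("slopes",np.linalg.lstsq(A,C[:,2],rcond=None)[0].round(3))
m=(((H<6)|(H>174))&(S>150)&(V>60));C=cloud(w,T,m&d);k=(np.hypot(C[:,0]-.652,C[:,1]-.0875)<.02);print("pin",k.sum(),np.median(C[k],0).round(4),C[k][:,2].max().round(4))
cv2.imwrite("pics/w15b.png",w["frame"][:,:,::-1])
E
```

```text
t 34.975 pos [ 0.5317 -0.0581  0.2035] jaw [ 0.237 -0.972  0.001] F [ 0.5  0.2 -0.9] op 0.625
he [[ 1.    -0.001  0.001  0.   ]
 [-0.001 -0.267  0.964 -0.136]
 [-0.001 -0.964 -0.267  0.072]
 [ 0.     0.     0.     1.   ]]
-0.03 o[-120:-14] Y[-13:-0] G[0:6] W[6:67] W[68:92] o[94:99] .[99:120]
-0.02 o[-120:-14] Y[-13:-0] G[0:6] W[6:67] W[68:92] G[92:93] o[94:99] .[99:120]
0.02 o[-120:-14] Y[-13:-1] G[0:6] W[7:30] G[31:32] W[32:66] G[67:69] W[69:92] G[92:93] o[96:98] .[99:120]
0.03 o[-120:-15] Y[-13:-0] G[1:5] W[6:32] B[33:65] W[68:93] o[94:98] .[99:120]
down [654.2 -10.5  91.   26.8  13.4] jig [42.6  1. ] z [0.0587 0.0604 0.0617]
slopes [ 0.    -0.001  0.06 ]
pin 799 [0.6503 0.0828 0.0677] 0.0708
```

View pics/w15.png

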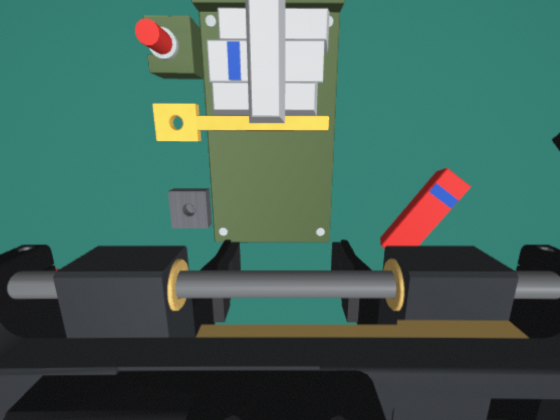

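```bash
python3 -c "
from rig import *
print(hand_in())"
```

```text
the job is handed in; nothing more can be done
None
```

The job is done and handed in at about 35 s. The pin is parked in the notch and the row of three is closed against the fence. The other spare ingot lies crosswise on top. The hand-in gave no verdict.

My last checks, from the wrist camera:
- **Pin:** it stands in the notch, grip top at 70.8 mm (70 expected). Its measured centre was within about 1 mm of where I set it down.
- **Pusher:** travel is about 95 mm. It stalled and the push force rose at the end, so the row is tight.
- **Row:** the ingots are at about jig x 18, 49 and 80, with even 2 mm gaps seen at the top edges, so nested and parallel.
- **Top ingot:** it is level and 0.2° off the jig's axis, at about jig (47, 1) mm. That is about 2 mm from the row's middle. The picture cut off its far end, so I worked out its x position from the near end and the known length.
- **Gripper:** it is open and clear of everything, with about 0 N on the wrist.

I did not re-measure the bystanders at the end. The moves were planned to clear them, and no force reading suggested a touch.

Two measurements disagreed:
- The top and wrist cameras differed by about 3 mm on the pin, so I worked from the close wrist views.
- The first automatic fit of the deck came out too short. I used the pin and the deck's edge for the jig's pose instead.

I viewed 12 pictures, which is the limit.

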